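Open the dust extractor's push-catch hatch and take out its filter cassette for cleaning

ROBOT

A 7-joint arm with a two-finger parallel gripper is mounted at the origin on the work surface. World frame = base frame: x ahead of the robot, y to its left, z up, the work surface at z = 0. Lengths are in m, angles in rad, forces in N, time in s.
With the tool pointing down it reaches from about 0.425 to 1.025 m from the base axis. Payload 3.6 kg.
Tool frame: the origin (TCP) lies between the finger pads; the fingertips stand 8 mm ahead of it and the grasp point (between the pads) lies 11 mm behind it; z points along the fingers, y is the line along which they close (so a half turn about z gives the same grasp; the last joint's range is limited). The gripper opens to 85 mm and grips with 20 to 120 N. Pads are 22 mm wide; open, the fingers measure 114 mm over their backs; the gripper's body (76 mm by 85 mm) begins 54 mm behind the grasp point. The pads swing forward as they close: fully open they stand 13 mm farther back than shut.
Start: joints at [-1.226, 0.591, 0.048, 1.609, -0.033, 0.943, -0.034], TCP at [0.307, 0.657, 0.239] pointing down, gripper open.
Joint ranges: [-2.69, 2.69], [-0.47, 2.24], [-1.27, 1.36], [0.19, 2.51], [-1.53, 4.68], [0.08, 2.07], [-3.09, 3.09]. Speed limits (rad/s): [2.57, 2.57, 3.14, 3.14, 3.14, 3.14, 3.14].

INTERFACE

Orientations are given as a unit quaternion [w, x, y, z].
In Python, from plant import robot gives the robot as it stands.
- The arm moves only by the tool step_arm, never from a script. Its argument "motion" is a list of rows, each a list of 3 entries, a list of its own where there are three numbers: the closure, from 0 (fully open) to 1 (shut), then the shift along the tool's x, y, z in m, then the turn about the tool's z in rad. A call has 1 to 20 rows; each row shifts and turns the commanded pose from where the row before left it, along the tool's axes as they then stand; what a row does not reach is not made up. A row lasts 1/10 s, in which the tool goes at most 50 mm and 8.59 degrees, less where a joint would pass 70% of its speed; a pose out of reach is approached as far as the arm can. A call with a gripper value outside its range is refused whole. The fingers move at their own pace and stop on an object; "squeeze" is the grip in N (left out, the last holds). Time passes only in rows, so rows that do not move let the fingers close. It gives the time, the measured TCP pose, the force, the opening and the grip force at its end, in the units of the state.
- robot.get_obs(): the state, without advancing time (a new reading comes with each control period).
- robot.camera(name): name is "scene" or "top"; returns a dict with "color" (400x640x3 uint8, blue, green, red), "z_map" (400x640 float32, m along the optical axis (not along the pixel's ray), 0 where there is no reading), "fx", "fy", "cx", "cy" (pixels), "world_to_cam" (4x4, takes a point from world to camera coordinates). Camera axes: x right, y down, z forward; pixel columns grow to the right and rows downward; lengths in m; the calibration is good to about 2 mm. A picture is of the moment at which its call begins.
- robot.sign_off(): hands the job in; it is judged then, once.
Trained networks look in the newest picture that a camera, given by its name, has taken for a name from the list of things; names that differ only in an ending like _2 or _b are one class to them, and where a whole thing is asked for, a point or a joint stands for the part that bears it (a point fixed in the world has none). Each returns a list of dicts, best first, with "score" (0 to 1); they miss things now and then, are a little off and sometimes report something else, mostly with a low value. They report only what shows in the picture. A call takes as long as a camera call.
- robot.trace(camera, target): "mask" (400x640 bool, what is visible of it).
- robot.tip_of(camera, target): "position" ([x, y, z] in m, in world coordinates, good to about 4 mm: a listed point, or the origin of a listed thing).
The state is a dict: "clock": time; "qpos": joint angles; "qd": joint speeds; "tau": joint torques, N m; "tcp_pos": TCP position; "tcp_rot": TCP orientation; "contact_force": force on the tool from outside, world axes, zero at the start; "torque": the same for the moment, N m; "gripper_width": finger opening in m; "gripper_force": force on a finger pad.
Only numpy, scipy, OpenCV 4.12 (cv2) and the standard library are available. Lean on these libraries where they do the work, as an engineer would, in place of code of your own. Each camera call takes 0.05 s, during which the arm holds its last target. There are 200 camera calls.

TASK

The dust extractor's filter is due for cleaning. Press the hatch down on its ribbed thumb pad, firmly but gently, until its push catch lets go, then take the hand away and let the sprung hatch swing fully open by itself, without touching it again. Lift the filter cassette straight out by its grip tab, keep it upright so that it does not shed its dust, and set it down standing in the empty steel tray, leaving everything else on the bench alone.

Things in the scene. Friction and masses are not known exactly. Their poses are not given: they have to be found in the camera images.
- extractor: bench dust extractor, fixed: blue steel box 185 (x) by 190 (y) by 150 mm high; on its +x side a drum-shaped motor section up to 144 mm high, to 207 mm from the origin. Origin on the bench under the middle of the box; -x is the front (louvres, rocker switch), roughly facing the robot; +z up. A grey hatch 158 (x) by 154 (y) by 10 mm fills its deck, flush, top 150 mm above the bench
- pad_spot (a point): point of the extractor (not the hatch): nominal middle of the top of the ribbed thumb pad, at (-62, 0, 154) mm in the extractor's frame. The pad is rubber, 26 (x) by 46 (y) mm, 4 mm above the hatch, at the hatch's front edge, 140 mm from the hinge. The catch's setting differs by machine: the pad rests up to 1 mm above or below this point. More than 22 N on hatch or housing is too much
- catch_spot (a point): the hidden push catch under the hatch's front edge. Pressed at the pad the hatch gives from 4 to 6 N, about 0.6 N per mm. By how the catch is set, unseen, it lets go 1.5 to 10 mm below the pad's rest height (5 to 11 N); 1.5 mm deeper a rubber stop makes the force rise steeply. It is damped: press until 14 to 17 N is felt, keep it for half a second, then let go. If the hatch stays shut, press again
- hatch (a joint): angle of the hatch, rad: 0 level with the deck, growing as it opens upward about its far edge; starts within 0.01 of 0; 1.75 fully open on its stop, where its springs hold it. Once the catch lets go and the pad is left, it rises by itself at about 0.5 rad/s (70 mm/s at the pad) and is fully open after about 4 s. The robot may not touch it any more from 0.25 rad on
- hinge_spot (a point): middle of the hatch's hinge line, which runs along the extractor's y at its far side, at (78, 0, 145) mm in the extractor's frame. The hatch's front edge sweeps a circle of 160 mm radius about it, up to 305 mm above the bench; fully open the hatch leans 10 degrees back from upright
- well (a point): middle of the mouth of the well under the hatch, at deck height, (-2, 0, 150) mm in the extractor's frame. The well is open 166 (x) by 166 (y) mm. The cassette stands in it between guides (3 mm play on each side) that end 88 mm above the bench; above them, beside the cassette's tab, the well is free for fingers
- cassette: filter cassette: aluminium frame with white pleats, 100 (x) by 34 (y) by 88 mm high; on the middle of its top a black grip tab 44 (x) by 12 (y) mm, 28 mm high, so 116 mm in all; 0.2 to 0.42 kg. Origin in the middle of its underside, z up. It stands in the well, axes along the extractor's, origin at (-3, 0, 12) mm in its frame to 2 mm: the tab spans 100 to 128 mm above the bench
- tray: empty steel cleaning tray, fixed to the bench, left or right of the extractor: 170 mm (x) by 150 mm (y), rim 25 mm high, walls and floor 3 mm thick. Origin in the middle of its underside. The undivided one; the wooden caddy with bars in it is not it
- caddy: wooden caddy with three compartments of polishing-compound bars, fixed, 170 by 150 by 45 mm, on the other side of the extractor; leave it alone
- wrench: open-end wrench lying in front of the extractor; leave it alone
- brush: hand brush lying behind and to the left; leave it alone
- paste_tin: steel tin of polishing paste, 72 mm across, 55 mm high, behind and to the right; leave it alone
- felt_cone: felt polishing cone, 60 mm across, 80 mm high, at the front right; leave it alone
- spare_wheel: grey spare grinding wheel lying flat, 124 mm across, 20 mm thick, at the back right; leave it alone
- compound_bar: bar of polishing compound, 70 by 35 by 25 mm, at the front left; leave it alone
- brass_knob: turned brass furniture knob, 40 mm across, 48 mm high, behind and to the left; leave it alone

How it is judged:
On the way, in this order (a step that is already met when the one before it is completed fails the run):
1. the hatch has swung fully open while the cassette still stands in its guides (value of joint hatch above 1.6 rad and z of cassette in the frame of extractor below 0.03 m), for 0.2 s.
2. the cassette has been lifted clear above the deck, upright (z of cassette in the frame of extractor above 0.152 m and angle between cassette's own z axis and vertical below 0.3 rad), for 0.1 s.
At the end, for the whole second after the job is handed in: the hatch stands open (beyond 1.6 rad); the cassette stands upright (within 0.1 rad) on the floor of the tray, inside its rim (underside within 9 mm of the tray's underside), at rest and let go (value of joint hatch above 1.6 rad and x of cassette in the frame of tray between -0.08 and 0.08 m and y of cassette in the frame of tray between -0.07 and 0.07 m and z of cassette in the frame of tray below 0.009 m and angle between cassette's own z axis and vertical below 0.1 rad and linear speed of cassette below 0.02 m/s and contact force between the fingers and cassette below 0.5 N); the robot touches nothing.
It fails at once if the extractor or its hatch is pressed with more than 22 N (contact force between any of the fingers, the arm and extractor above 22 N).
It fails at once if the robot touches the hatch once it is open beyond 0.25 rad (value of joint hatch above 0.25 rad and contact force between any of the fingers, the arm and hatch above 0.5 N).
It fails at once if the cassette is tipped more than 0.5 rad (angle between cassette's own z axis and vertical above 0.5 rad).
It fails at once if the cassette is dropped (falls free faster than 0.6 m/s) (linear speed of cassette above 0.6 m/s and contact force between the fingers and cassette below 0.2 N).
It fails at once if a bystander is pushed more than 25 mm (distance of any of wrench, brush, paste_tin, felt_cone, spare_wheel, compound_bar, brass_knob from where it was at the start of the episode above 0.025 m).
It also fails if it takes over 70 s, if anything falls off the work surface, if the arm or the gripper's body presses on something with over 40 N, if the wrist force passes 120 N, or if a joint passes its speed limit or range.

## Working session

There is one attempt and no reset: what is moved stays moved. The work goes in short steps, Python scripts to look and compute and a tool call to move; the robot and the scene stay as the last step left them, time stands still between calls to the robot, and variables do not carry over. Pictures are saved under pics/ and viewed, at most 10 in all, crops included, and the job is handed in when it is done.

Besides the shell and the picture viewer there is one more tool, called after "Call:" as name(argument=value, ...), one argument or row to a line, values as JSON. step_arm: Moves the arm, as the interface text tells. Its arguments: {"type":"object","properties":{"motion":{"type":"array"},"squeeze":{"type":"number"}},"required":["motion"]}

```bash
mkdir -p pics
cat > h.py <<'E'
import numpy as np, cv2
from plant import robot
def world(c, mask):
    v,u=np.nonzero(mask&(c["z_map"]>0)); z=c["z_map"][v,u]
    p=np.stack([(u-c["cx"])/c["fx"]*z,(v-c["cy"])/c["fy"]*z,z,np.ones_like(z)])
    return (np.linalg.inv(c["world_to_cam"])@p)[:3].T
E
python3 - <<'E'
from h import *
o=robot.get_obs(); print({k:np.round(o[k],4) for k in ("clock","tcp_pos","tcp_rot","contact_force","gripper_width")})
ims=[]
for n in ("scene","top"):
    c=robot.camera(n); ims.append(c["color"]); cv2.imwrite(f"pics/{n}0.png",c["color"])
    for t in ("extractor","pad_spot","hinge_spot","well","tray","caddy"):
        print(n,t,[(np.round(d["position"],4).tolist(),round(d["score"],2)) for d in robot.tip_of(n,t)[:2]])
    if n=="top":
        for t in ("hatch","tray"):
            r=robot.trace(n,t)
            if r:
                P=world(c,r[0]["mask"]); zz=np.median(P[:,2]); print(t,r[0]["score"],len(P),zz)
                Q=P[abs(P[:,2]-zz)<.006]
                print(cv2.minAreaRect(Q[:,:2].astype(np.float32)*1000))
E
```

```text
{'clock': np.float64(0.0), 'tcp_pos': array([0.307 , 0.6559, 0.2381]), 'tcp_rot': array([-2.000e-04,  2.171e-01,  9.761e-01, -1.100e-03]), 'contact_force': array([ 0.5682, -0.5105, -0.224 ]), 'gripper_width': np.float64(0.0853)}
scene extractor [([0.4931, -0.3352, 0.0004], 0.45)]
scene pad_spot [([0.554, 0.02, 0.155], 0.64)]
scene hinge_spot [([0.6886, 0.0441, 0.1477], 0.67)]
scene well [([0.6129, 0.0363, 0.1526], 0.86), ([0.7084, -0.4127, -0.001], 0.31)]
scene tray [([0.4906, -0.3365, 0.0018], 0.92)]
scene caddy [([0.4919, 0.3244, -0.0032], 0.62)]
top extractor [([0.613, 0.0346, 0.0013], 0.65)]
top pad_spot [([0.5493, 0.0275, 0.155], 0.93)]
top hinge_spot []
top well [([0.61, 0.0296, 0.1487], 0.9), ([0.4897, -0.3303, -0.0007], 0.36)]
top tray [([0.4911, -0.3324, 0.0011], 0.96)]
top caddy [([0.4948, 0.3223, 0.0002], 0.97)]
hatch 0.8 2639 0.15023079774531412
((610.95068359375, 29.654388427734375), (159.19732666015625, 153.78298950195312), 8.310934066772461)
tray 0.78 2462 0.004377659505793163
((487.23193359375, -339.882568359375), (172.05812072753906, 156.63009643554688), 12.719854354858398)
```

```bash
python3 -c "
import cv2,numpy as np
cv2.imwrite('pics/both.png',cv2.resize(np.vstack([cv2.imread('pics/top0.png'),cv2.imread('pics/scene0.png')]),(480,600)))"
```

```text
(no output)
```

View pics/both.png

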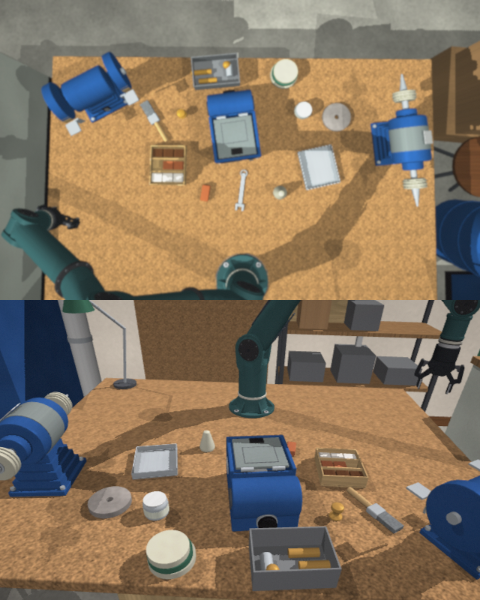

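The top view (480x300 half) shows the extractor at (233,125), the steel tray to its right at (320,167) and the caddy to its left at (168,163). The networks agree with this. The extractor's yaw is about 8.4°. I'll close the gripper, align it and move above the pad.

Call:
step_arm(
  motion=[
    [1,[0,0,0],-0.146],
    [1,[0,0,0],-0.146],
    [1,[0,0,0],-0.146],
    [1,[0,0,0],-0.146],
    [1,[-0.01,-0.0442,0],0],
    [1,[-0.01,-0.0442,0],0],
    [1,[-0.01,-0.0442,0],0],
    [1,[-0.01,-0.0442,0],0],
    [1,[-0.01,-0.0442,0],0],
    [1,[-0.01,-0.0442,0],0],
    [1,[-0.01,-0.0442,0],0],
    [1,[-0.01,-0.0442,0],0],
    [1,[-0.01,-0.0442,0],0],
    [1,[-0.01,-0.0442,0],0],
    [1,[-0.01,-0.0442,0],0],
    [1,[-0.01,-0.0442,0],0],
    [1,[-0.01,-0.0442,0],0],
    [1,[-0.01,-0.0442,0],0],
    [1,[-0.01,-0.0442,0],0],
    [1,[0,0,0],0],
  ],
)

```text
clock: 2.8
tcp_pos: [0.5547, 0.014, 0.2398]
tcp_rot: [0.001, -0.067, 0.998, -0.002]
contact_force: [0.5, -0.3, 0.4]
gripper_width: -0.0004
gripper_force: 0.0
```

Call:
step_arm(
  motion=[
    [1,[0.0025,0.009,0.02],0],
    [1,[0,0,0.02],0],
    [1,[0,0,0.02],0],
    [1,[0,0,0.012],0],
    [1,[0,0,0],0],
    [1,[0,0,0],0],
  ],
)

```text
clock: 3.4
tcp_pos: [0.5489, 0.0313, 0.1676]
tcp_rot: [0.0, -0.073, 0.997, 0.0]
contact_force: [0.1, 0.3, -0.1]
gripper_width: -0.0003
gripper_force: 0.0
```

Run:
```python
from h import *
o=robot.get_obs(); print(o["tcp_pos"],o["contact_force"])
c=robot.camera("scene"); im=c["color"]; cv2.imwrite("pics/s1.png",cv2.resize(im[130:330,220:420],(600,600),interpolation=cv2.INTER_CUBIC))
for n in ("scene",):
    print([(np.round(d["position"],4),d["score"]) for d in robot.tip_of(n,"pad_spot")[:1]])
```

```text
[0.54889562 0.03133315 0.16762428] [ 0.12201277  0.28663387 -0.0873863 ]
[(array([0.552 , 0.0207, 0.1563]), 0.66)]
```

View pics/s1.png

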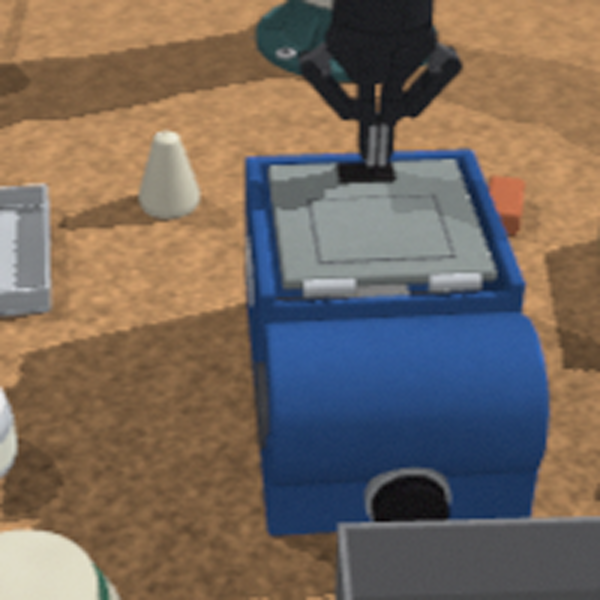

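The fingers at (377,150) are about 8 mm towards +y from the pad's middle (365,172). I'll correct that and start pressing slowly.

Call:
step_arm(
  motion=[
    [1,[-0.001,-0.0085,0],0],
    [1,[0,0,0.002],0],
    [1,[0,0,0.002],0],
    [1,[0,0,0.001],0],
    [1,[0,0,0.001],0],
    [1,[0,0,0.001],0],
    [1,[0,0,0],0],
    [1,[0,0,0],0],
  ],
)

```text
clock: 4.3
tcp_pos: [0.5507, 0.0228, 0.1607]
tcp_rot: [-0.0, -0.073, 0.997, -0.0]
contact_force: [-2.2, -1.0, 5.0]
gripper_width: 0.0001
gripper_force: 2.5
```

Call:
step_arm(
  motion=[
    [1,[0,0,0.0005],0],
    [1,[0,0,0.0005],0],
    [1,[0,0,0.0005],0],
    [1,[0,0,0],0],
  ],
)

```text
clock: 4.7
tcp_pos: [0.5506, 0.0228, 0.1593]
tcp_rot: [-0.0, -0.073, 0.997, -0.0]
contact_force: [-1.9, -0.0, 7.3]
gripper_width: 0.0002
gripper_force: 3.3
```

Call:
step_arm(
  motion=[
    [1,[0,0,0.0005],0],
    [1,[0,0,0.0005],0],
    [1,[0,0,0],0],
  ],
)

```text
clock: 5.0
tcp_pos: [0.5505, 0.0228, 0.1583]
tcp_rot: [-0.0, -0.073, 0.997, -0.0]
contact_force: [-2.5, -0.3, 8.1]
gripper_width: -0.0
gripper_force: 3.6
```

Call:
step_arm(
  motion=[
    [1,[0,0,0.0005],0],
    [1,[0,0,0.0005],0],
    [1,[0,0,0],0],
  ],
)

```text
clock: 5.3
tcp_pos: [0.5505, 0.0228, 0.1574]
tcp_rot: [-0.0, -0.073, 0.997, -0.0]
contact_force: [-1.3, -0.4, 7.4]
gripper_width: 0.0002
gripper_force: 3.8
```

Call:
step_arm(
  motion=[
    [1,[0,0,0.0005],0],
    [1,[0,0,0.0005],0],
    [1,[0,0,0],0],
  ],
)

```text
clock: 5.6
tcp_pos: [0.5505, 0.0228, 0.1564]
tcp_rot: [-0.0, -0.073, 0.997, -0.0]
contact_force: [-2.9, -0.3, 8.7]
gripper_width: 0.0002
gripper_force: 4.1
```

Call:
step_arm(
  motion=[
    [1,[0,0,0.0005],0],
    [1,[0,0,0.0005],0],
    [1,[0,0,0],0],
  ],
)

```text
clock: 5.9
tcp_pos: [0.5505, 0.0228, 0.1554]
tcp_rot: [-0.0, -0.073, 0.997, -0.0]
contact_force: [-1.9, -0.4, 7.4]
gripper_width: -0.0001
gripper_force: 3.7
```

Call:
step_arm(
  motion=[
    [1,[0,0,0.0005],0],
    [1,[0,0,0.0005],0],
    [1,[0,0,0],0],
  ],
)

```text
clock: 6.2
tcp_pos: [0.5505, 0.0228, 0.1545]
tcp_rot: [-0.0, -0.073, 0.997, -0.0]
contact_force: [-2.6, -0.0, 10.0]
gripper_width: 0.0003
gripper_force: 4.5
```

Call:
step_arm(
  motion=[
    [1,[0,0,0.0005],0],
    [1,[0,0,0.0005],0],
    [1,[0,0,0],0],
  ],
)

```text
clock: 6.5
tcp_pos: [0.5505, 0.0228, 0.1536]
tcp_rot: [-0.0, -0.073, 0.997, -0.0]
contact_force: [-2.7, -1.1, 8.9]
gripper_width: -0.0001
gripper_force: 4.8
```

Call:
step_arm(
  motion=[
    [1,[0,0,0.0005],0],
    [1,[0,0,0.0005],0],
    [1,[0,0,0],0],
  ],
)

```text
clock: 6.8
tcp_pos: [0.5505, 0.0228, 0.1531]
tcp_rot: [-0.0, -0.073, 0.997, -0.0]
contact_force: [-4.4, -1.5, 13.1]
gripper_width: 0.0002
gripper_force: 6.8
```

The rubber stop is reached. I'll add a little more force and hold.

Call:
step_arm(
  motion=[
    [1,[0,0,0.0003],0],
    [1,[0,0,0],0],
  ],
)

```text
clock: 7.0
tcp_pos: [0.5505, 0.0228, 0.153]
tcp_rot: [-0.0, -0.073, 0.997, -0.0]
contact_force: [-5.9, -0.4, 15.6]
gripper_width: 0.0002
gripper_force: 7.6
```

Call:
step_arm(
  motion=[
    [1,[0,0,0],0],
    [1,[0,0,0],0],
    [1,[0,0,0],0],
    [1,[0,0,0],0],
    [1,[0,0,0],0],
    [1,[0,0,-0.015],0],
    [1,[0,0,-0.03],0],
    [1,[0.03,0,-0.035],0],
    [1,[0.045,0,-0.015],0],
    [1,[0.035,0,0],0],
    [0,[0,0,0],0],
    [0,[0,0,0],0],
    [0,[0,0,0],0],
    [0,[0,0,0],0],
  ],
)

```text
clock: 8.4
tcp_pos: [0.4435, 0.0072, 0.2464]
tcp_rot: [0.0, -0.073, 0.997, 0.0]
contact_force: [0.4, 0.4, 0.5]
gripper_width: 0.0581
gripper_force: 0.0
```

Run:
```python
from h import *
c=robot.camera("scene"); cv2.imwrite("pics/s2.png",c["color"][80:330,180:460])
o=robot.get_obs();print(o["tcp_pos"],o["contact_force"])
```

```text
[0.44328246 0.00713866 0.24631605] [0.58883938 0.31054481 0.67972089]
```

View pics/s2.png

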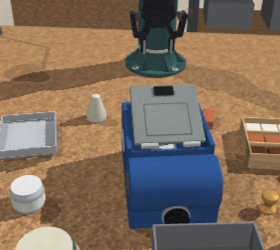

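The hatch is rising (front edge near (163,90)), and the hand is clear of it. I'll wait for it to open fully.

Call:
step_arm(
  motion=[
    [0,[0,0,0],0],
    [0,[0,0,0],0],
    [0,[0,0,0],0],
    [0,[0,0,0],0],
    [0,[0,0,0],0],
    [0,[0,0,0],0],
    [0,[0,0,0],0],
    [0,[0,0,0],0],
    [0,[0,0,0],0],
    [0,[0,0,0],0],
    [0,[0,0,0],0],
    [0,[0,0,0],0],
    [0,[0,0,0],0],
    [0,[0,0,0],0],
    [0,[0,0,0],0],
    [0,[0,0,0],0],
    [0,[0,0,0],0],
    [0,[0,0,0],0],
    [0,[0,0,0],0],
    [0,[0,0,0],0],
  ],
)

```text
clock: 10.45
tcp_pos: [0.442, 0.0068, 0.2465]
tcp_rot: [0.0, -0.073, 0.997, -0.0]
contact_force: [0.2, -0.8, 0.5]
gripper_width: 0.0854
gripper_force: 0.0
```

Call:
step_arm(
  motion=[
    [0,[0,0,0],0],
    [0,[0,0,0],0],
    [0,[0,0,0],0],
    [0,[0,0,0],0],
    [0,[0,0,0],0],
    [0,[0,0,0],0],
    [0,[0,0,0],0],
    [0,[0,0,0],0],
    [0,[0,0,0],0],
    [0,[0,0,0],0],
    [0,[0,0,0],0],
    [0,[0,0,0],0],
    [0,[0,0,0],0],
    [0,[0,0,0],0],
    [0,[0,0,0],0],
  ],
)

```text
clock: 11.95
tcp_pos: [0.442, 0.0068, 0.2465]
tcp_rot: [0.0, -0.073, 0.997, -0.0]
contact_force: [-1.0, 0.3, 0.4]
gripper_width: 0.0855
gripper_force: 0.0
```

Run:
```python
from h import *
ims=[]
for n in ("scene","top"):
    c=robot.camera(n); im=c["color"]
    ims.append(cv2.resize(im[80:330,180:460] if n=="scene" else im[70:270,220:444],(560,500))[::1])
    for t in ("cassette","well","hatch"):
        print(n,t,[(np.round(d["position"],4).tolist(),round(d["score"],2)) for d in robot.tip_of(n,t)[:2]] if t!="hatch" else "")
        r=robot.trace(n,t)
        if r:
            P=world(c,r[0]["mask"]); print(len(P),P.min(0),P.max(0),r[0]["score"])
            if t=="cassette":
                Q=P[(P[:,2]>.12)&(P[:,2]<.135)]; print(len(Q),[np.round(v,4) for v in cv2.minAreaRect(Q[:,:2].astype(np.float32))] if len(Q) else 0, np.median(Q,0))
cv2.imwrite("pics/s3.png",cv2.resize(np.hstack(ims),(800,357)))
```

```text
scene cassette []
scene well []
12761 [ 0.15159701 -0.07540856 -0.00242671] [0.85056848 0.1884256  0.30603029] 0.81
scene hatch 
4666 [ 0.14044977 -0.04231859 -0.00242671] [0.73564215 0.19436704 0.30603029] 0.79
top cassette [([0.6099, 0.0332, 0.017], 0.62)]
367 [0.55982201 0.00781489 0.00665861] [0.66210072 0.05426456 0.13621759] 0.71
53 [array([0.6112, 0.0303]), array([0.043 , 0.0113]), np.float64(8.383)] [0.6116868  0.02956363 0.12859508]
top well [([0.6098, 0.0294, 0.1489], 0.9)]
5509 [ 0.50380928 -0.08181536 -0.01190514] [0.83751677 0.15912092 0.31131238] 0.89
top hatch 
1063 [ 0.67712432 -0.03107342  0.13988319] [0.75491674 0.12013972 0.31131238] 0.7
```

View pics/s3.png

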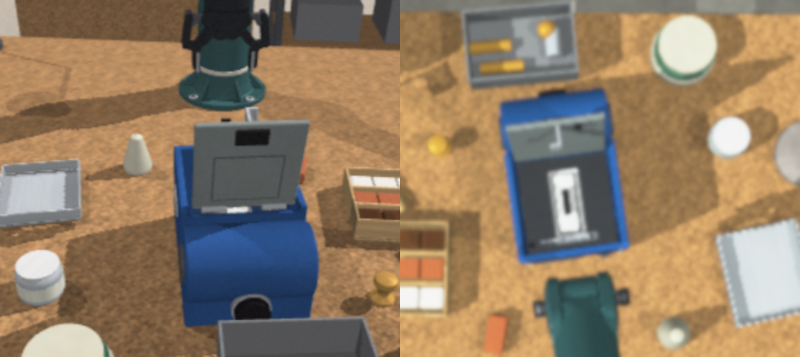

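The hatch is fully open, and the tab is at (566,200) in the right half, at world (0.611, 0.030) with yaw 8.4°. I'll move over it and descend.

Call:
step_arm(
  motion=[
    [0,[-0.0214,-0.0002,0],0],
    [0,[-0.0214,-0.0002,0],0],
    [0,[-0.0214,-0.0002,0],0],
    [0,[-0.0214,-0.0002,0],0],
    [0,[-0.0214,-0.0002,0],0],
    [0,[-0.0214,-0.0002,0],0],
    [0,[-0.0214,-0.0002,0],0],
    [0,[-0.0214,-0.0002,0],0],
    [0,[0,0,0],0],
    [0,[0,0,0],0],
    [0,[0,0,0.02],0],
    [0,[0,0,0.02],0],
    [0,[0,0,0.02],0],
    [0,[0,0,0.02],0],
    [0,[0,0,0],0],
    [0,[0,0,0],0],
  ],
)

```text
clock: 14.15
tcp_pos: [0.6107, 0.0299, 0.1667]
tcp_rot: [-0.001, -0.073, 0.997, -0.0]
contact_force: [-0.3, 0.7, -0.4]
gripper_width: 0.0851
gripper_force: 0.0
```

Call:
step_arm(
  motion=[
    [0,[0,0,0.014],0],
    [0,[0,0,0.014],0],
    [0,[0,0,0.014],0],
    [0,[0,0,0.012],0],
    [0,[0,0,0],0],
    [0,[0,0,0],0],
    [0.5,[0,0,0],0],
    [0.5,[0,0,0],0],
    [0.5,[0,0,0],0],
    [1,[0,0,0],0],
    [1,[0,0,0],0],
    [1,[0,0,0],0],
    [1,[0,0,0],0],
    [1,[0,0,0],0],
    [1,[0,0,0],0],
  ],
  squeeze=45,
)

```text
clock: 15.65
tcp_pos: [0.6116, 0.0303, 0.1126]
tcp_rot: [0.0, -0.073, 0.997, 0.0]
contact_force: [0.1, 1.3, 1.9]
gripper_width: 0.0106
gripper_force: 47.2
```

Tab gripped. Lifting.

Call:
step_arm(
  motion=[
    [1,[0,0,-0.004],0],
    [1,[0,0,-0.006],0],
    [1,[0,0,-0.008],0],
    [1,[0,0,-0.01],0],
    [1,[0,0,-0.012],0],
    [1,[0,0,-0.012],0],
    [1,[0,0,-0.012],0],
    [1,[0,0,-0.012],0],
    [1,[0,0,-0.012],0],
    [1,[0,0,-0.012],0],
    [1,[0,0,-0.012],0],
    [1,[0,0,-0.012],0],
    [1,[0,0,-0.012],0],
    [1,[0,0,-0.012],0],
    [1,[0,0,-0.012],0],
    [1,[0,0,-0.01],0],
    [1,[0,0,-0.006],0],
    [1,[0,0,0],0],
    [1,[0,0,0],0],
  ],
)

```text
clock: 17.55
tcp_pos: [0.6113, 0.0302, 0.2882]
tcp_rot: [-0.0, -0.073, 0.997, -0.0]
contact_force: [0.2, 0.7, -3.4]
gripper_width: 0.0113
gripper_force: 46.8
```

Run:
```python
from h import *
o=robot.get_obs();print(o["tcp_pos"],o["contact_force"],o["gripper_width"],o["qpos"])
c=robot.camera("scene"); cv2.imwrite("pics/s4.png",cv2.resize(c["color"][80:330,180:460],None,fx=2,fy=2))
c=robot.camera("top");r=robot.trace("top","tray")
P=world(c,r[0]["mask"]); Q=P[P[:,2]>.015]
for S in (Q,P): print(len(S),cv2.minAreaRect(S[:,:2].astype(np.float32)*1000))
print(robot.tip_of("top","tray")[:1])
```

```text
[0.6113028  0.03015172 0.2882414 ] [ 0.18371368  0.68518681 -3.42389906] 0.011310094123549911 [-0.11067401  0.39622875 -0.01713344  1.82364781  0.00831799  0.92242062
  1.58553779]
212 ((490.24591064453125, -336.0093078613281), (170.2382049560547, 150.7425537109375), 12.91656494140625)
2425 ((490.55792236328125, -340.48992919921875), (175.0580291748047, 163.05117797851562), 12.54690933227539)
[{'position': [0.4922, -0.333, 0.0002], 'score': 0.93}]
```

View pics/s4.png

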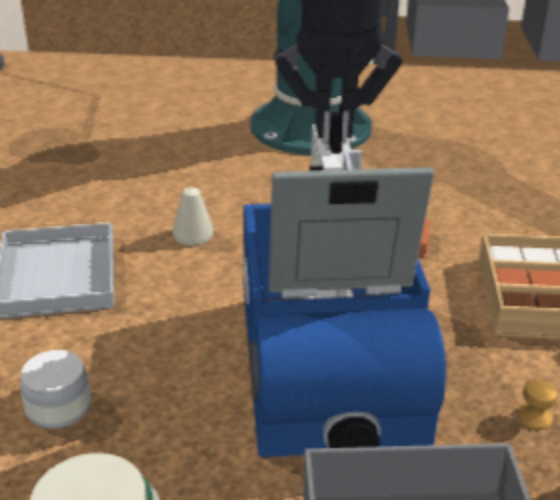

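The cassette is up and held upright. Carrying it to the tray.

Call:
step_arm(
  motion=[
    [1,[0.0054,-0.0107,0],0],
    [1,[0.0054,-0.0107,0],0],
    [1,[0.0108,-0.0215,0],0],
    [1,[0.0108,-0.0215,0],0],
    [1,[0.0108,-0.0215,0],0],
    [1,[0.0108,-0.0215,0],0],
    [1,[0.0108,-0.0215,0],0],
    [1,[0.0108,-0.0215,0],0],
    [1,[0.0108,-0.0215,0],0],
    [1,[0.0108,-0.0215,0],0],
    [1,[0.0108,-0.0215,0],0],
    [1,[0.0108,-0.0215,0],0],
    [1,[0.0108,-0.0215,0],0],
    [1,[0.0108,-0.0215,0],0],
    [1,[0.0108,-0.0215,0],0],
    [1,[0.0108,-0.0215,0],0],
    [1,[0.0054,-0.0107,0],0],
    [1,[0.0054,-0.0107,0],0],
    [1,[0,0,0],-0.078],
    [1,[0,0,0],0],
  ],
)

```text
clock: 19.75
tcp_pos: [0.4905, -0.3351, 0.2884]
tcp_rot: [0.0, -0.112, 0.994, 0.0]
contact_force: [0.2, -0.1, -1.9]
gripper_width: 0.0115
gripper_force: 46.7
```

Call:
step_arm(
  motion=[
    [1,[0,0,0.008],0],
    [1,[0,0,0.014],0],
    [1,[0,0,0.014],0],
    [1,[0,0,0.014],0],
    [1,[0,0,0.014],0],
    [1,[0,0,0.014],0],
    [1,[0,0,0.014],0],
    [1,[0,0,0.014],0],
    [1,[0,0,0.014],0],
    [1,[0,0,0.014],0],
    [1,[0,0,0.014],0],
    [1,[0,0,0.012],0],
    [1,[0,0,0.01],0],
    [1,[0,0,0.006],0],
    [1,[0,0,0.003],0],
    [1,[0,0,0],0],
    [1,[0,0,0],0],
  ],
)

```text
clock: 21.45
tcp_pos: [0.4911, -0.3354, 0.1099]
tcp_rot: [0.0, -0.112, 0.994, -0.0]
contact_force: [-0.3, -0.1, -1.9]
gripper_width: 0.0112
gripper_force: 46.7
```

Call:
step_arm(
  motion=[
    [1,[0,0,0.001],0],
    [1,[0,0,0.001],0],
    [1,[0,0,0.001],0],
    [1,[0,0,0],0],
    [1,[0,0,0],0],
  ],
)

```text
clock: 21.95
tcp_pos: [0.4907, -0.3351, 0.1065]
tcp_rot: [0.0, -0.112, 0.994, -0.0]
contact_force: [0.0, 1.0, -1.8]
gripper_width: 0.0111
gripper_force: 46.7
```

Call:
step_arm(
  motion=[
    [1,[0,0,0.001],0],
    [1,[0,0,0.001],0],
    [1,[0,0,0.0005],0],
    [1,[0,0,0.0005],0],
    [1,[0,0,0],0],
    [1,[0,0,0],0],
  ],
)

```text
clock: 22.55
tcp_pos: [0.4907, -0.3351, 0.1036]
tcp_rot: [0.0, -0.112, 0.994, 0.0]
contact_force: [-0.6, 0.6, 0.0]
gripper_width: 0.0112
gripper_force: 46.9
```

Call:
step_arm(
  motion=[
    [1,[0,0,0.0005],0],
    [1,[0,0,0],0],
    [1,[0,0,0],0],
  ],
)

```text
clock: 22.85
tcp_pos: [0.4907, -0.3352, 0.1036]
tcp_rot: [0.0, -0.112, 0.994, -0.0]
contact_force: [-1.4, 1.6, 5.3]
gripper_width: 0.0111
gripper_force: 47.8
```

It's standing on the tray floor. Releasing and withdrawing upward.

Call:
step_arm(
  motion=[
    [0.8,[0,0,0],0],
    [0.7,[0,0,0],0],
    [0.5,[0,0,0],0],
    [0.4,[0,0,0],0],
    [0.4,[0,0,0],0],
    [0.4,[0,0,-0.005],0],
    [0.4,[0,0,-0.01],0],
    [0.4,[0,0,-0.02],0],
    [0.4,[0,0,-0.03],0],
    [0.4,[0,0,-0.04],0],
    [0.4,[0,0,-0.03],0],
    [0.4,[0,0,-0.01],0],
    [0.4,[0,0,0],0],
    [0.4,[0,0,0],0],
    [0.4,[0,0,0],0],
  ],
)

```text
clock: 24.35
tcp_pos: [0.4897, -0.3344, 0.2463]
tcp_rot: [-0.001, -0.112, 0.994, 0.001]
contact_force: [-0.6, 0.4, 0.2]
gripper_width: 0.0511
gripper_force: 0.0
```

Run:
```python
from h import *
o=robot.get_obs();print(o["tcp_pos"],o["contact_force"],o["gripper_width"])
c=robot.camera("scene"); cv2.imwrite("pics/s5.png",cv2.resize(c["color"][80:330,140:420],None,fx=2,fy=2))
print(robot.tip_of("scene","cassette")[:1])
```

```text
[ 0.48965363 -0.3344218   0.24626035] [-0.56436846  0.39857518  0.22858777] 0.0510682002223443
[{'position': [0.4935, -0.3342, 0.0075], 'score': 0.95}]
```

View pics/s5.png

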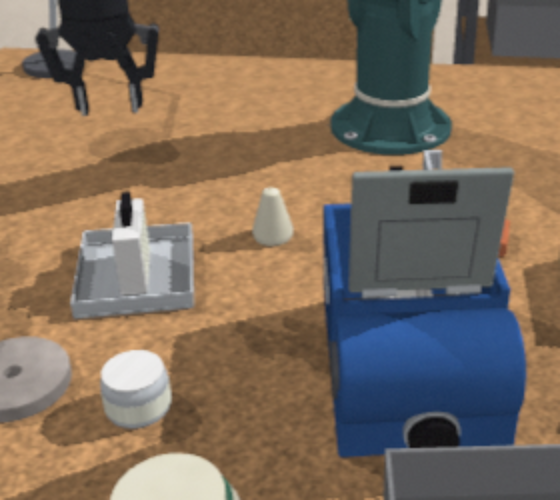

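The cassette stands upright in the tray at (130,255), the hatch is open, and the hand is clear above.

```bash
python3 -c "
from plant import robot
print(robot.sign_off())"
```

```text
the job is handed in; nothing more can be done
None
```

I pressed the hatch open, lifted the filter cassette out upright and left it standing in the steel tray with the hatch fully open and the hand clear, then handed the job in; no verdict came back.

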